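Open the air cleaner by the catch hidden in its rim

ROBOT

A 6-joint arm with a two-finger parallel gripper is mounted at the origin on a cart in front of the work surface, level with it; the furniture and walls round the work are solid. World frame = base frame: x ahead of the robot, y to its left, z up, the work surface at z = 0. Lengths are in mm, angles in rad, forces in N, time in s.
With the tool pointing down it reaches from about 400 to 925 mm from the base axis. Payload 12.5 kg.
Tool frame: the origin (TCP) lies on the centre line of the jaws, within the pads' length; the fingertips stand 19 mm ahead of it and the grasp point (between the pads) is the TCP; z points along the fingers, y is the line along which they close (so a half turn about z gives the same grasp; the last joint's range is limited). The gripper opens to 95 mm and grips with 3 to 60 N. Pads are 20 mm wide; open, the fingers measure 119 mm over their backs; the gripper's body (75 mm by 180 mm) begins 59 mm behind the grasp point.
Start: joints at [-0.106, 0.491, 1.559, -0, 1.092, -0.106], TCP at [625.016, 0.021, 233.661] pointing down, gripper open.
Joint ranges: [-3.1, 3.1], [-0.84, 2.19], [0.05, 2.79], [-1.13, 4.28], [0.06, 2.93], [-2.69, 2.69]. Speed limits (rad/s): [2.22, 2.22, 2.79, 3.14, 3.14, 3.14].

INTERFACE

Orientations are given as [roll, pitch, yaw] about the fixed x, y, z axes, in that order (R = Rz(yaw) Ry(pitch) Rx(roll)).
In Python, from cell import state, read_camera, job_done gives the robot as it stands.
- The arm moves only by the tool arm_command, never from a script. Its argument "deltas" is a list of rows, each an object of numbers: "dx", "dy", "dz": the shift along the world's x, y, z in m; "yaw": the turn about the world's z in degrees. In form: [{"dx": .., "dy": .., "dz": .., "yaw": ..}, ...]. A call has 1 to 20 rows; each row shifts and turns the commanded pose from where the row before left it; what a row does not reach is not made up. A row lasts 1/10 s, in which the tool goes at most 50 mm and 8.59 degrees, less where a joint would pass 70% of its speed; a pose out of reach is approached as far as the arm can. A call with a gripper value outside its range is refused whole. "gripper" is the finger opening in m, from 0 to 0.0951, set as the call begins (left out, the last holds). The fingers move at their own pace and stop on an object; the grip force is fixed at half the most. Time passes only in rows, so rows that do not move let the fingers close. It gives the time, the measured TCP pose, the force, the opening and the grip force at its end, in the units of the state.
- state(): the state, without advancing time (a new reading comes with each control period).
- read_camera(name): name is "scene" or "side" or "wrist"; returns a dict with "color" (400x640x3 uint8, red, green, blue), "range_z" (400x640 float32, mm along the optical axis (not along the pixel's ray), 0 where there is no reading), "fx", "fy", "cx", "cy" (pixels), "extrinsics" (4x4, takes a point from camera to world coordinates). Camera axes: x right, y up, looking along -z (the intrinsics and any distortion apply to the point x, -y, -z); pixel columns grow to the right and rows downward; lengths in mm; the calibration is good to about 2 mm. A picture is of the moment at which its call begins.
- job_done(): hands the job in; it is judged then, once.
The state is a dict: "t": time; "joints": joint angles; "qvel": joint speeds; "tau": joint torques, N m; "eef_pos": TCP position; "tcp_rot": TCP orientation; "ft_force": force on the tool from outside, world axes, zero at the start; "moment": the same for the moment, N m; "opening": opening from 0.0 (shut) to 1.0 (fully open); "grip_force": force on a finger pad.
Only numpy, scipy, OpenCV 4.12 (cv2) and the standard library are available. Lean on these libraries where they do the work, as an engineer would, in place of code of your own. Each camera call takes 0.05 s, during which the arm holds its last target. There are 200 camera calls.

TASK

The filter has to be checked, and the round air cleaner on the tool chest opens by a catch hidden in a finger notch somewhere in the rim of its black cover. Touch the top of the rim with a fingertip and feel along it gently to the notch, then press the catch down inside the notch until the cover springs open, and leave it standing open with your hand away. Do not lift, tip or push the air cleaner about, and leave the loose things round it where they are.

Things in the scene. Friction and masses are not known exactly. Their poses are not given: they have to be found in the camera images.
- air_cleaner: round air cleaner standing loose, 2.1 kg: grey ribbed bowl 168 mm across, pipe stub at its back left, steel band, flat black cover 184 mm across. Origin: centre of its underside, z up. Band and cover are clamped on the bowl at any angle, so its yaw does not tell where the notch is: anywhere on the side towards the robot, up to 80 degrees either way round the rim from the -x direction
- rim_centre (a point): point on the air cleaner's axis, level with the top of the shut cover's rim, 98 mm above the underside. The rim's flat top is a ring 73 to 90 mm from the axis (edge at 92), level all round; nothing but the notch interrupts it. The cover's middle is higher: ribs 2 mm up out to 63 mm from the axis, a boss 4 mm up out to 30 mm
- cover (a joint): black cover's angle, rad: 0 shut, 1.15 open. Its notch is a gap cut right through the rim, open upwards and outwards, walls radial, 35 mm apart at the inner end (71 mm from the axis), 45 mm at the edge. Hinge opposite the notch. Unhooked, a weak spring (1 N at the rim) swings the cover up to 1.15 in about 1 s if nothing is in its way, and holds it; its free edge rises to 0.26 m
- release_catch (a joint): rocker catch, rad: 0 at rest, 0.28 fully pressed. Black tongue in the notch, 26 mm wide, sloping up outwards to a rounded ridge 90 mm from the axis, top 11 mm below the rim's top. Press the ridge straight down: 3 N to start, 6 N at the stop; after 6 mm (0.19) the hook lets the cover go, after 9 mm it stops. It springs back
- combination_spanner: steel combination spanner lying at the right of the chest top, 164 x 28 x 8 mm, loose; origin at the centre of its underside, long axis y
- spark_plug: used spark plug lying in front of the air cleaner, 74 x 23 x 20 mm, loose; origin at the centre of its underside, long axis y
- ball_bearing: ball bearing lying flat at the front left, 52 mm across, 14 mm high, loose; origin at the centre of its underside
- black_tape: roll of black insulating tape lying flat at the left, 58 mm across, 19 mm high, loose; origin at the centre of its underside

How it is judged:
By the outcome, as a careful person would: the job done as asked, in the order asked, and still so for the second after the job is handed in, with the robot touching nothing.
It also fails if it takes over 64 s, if anything falls off the work surface, if the arm or the gripper's body presses on something with over 40 N, if the wrist force passes 120 N, or if a joint passes its speed limit or range.

## Working session

There is one attempt and no reset: what is moved stays moved. The work goes in short steps, Python scripts to look and compute and a tool call to move; the robot and the scene stay as the last step left them, time stands still between calls to the robot, and variables do not carry over. Pictures are saved under pics/ and viewed, at most 10 in all, crops included, and the job is handed in when it is done.

Besides the shell and the picture viewer there is one more tool, called after "Emit:" by a JSON object that holds its "op" and its "data". arm_command: Moves the arm, as the interface text tells. Its arguments: {"type":"object","properties":{"deltas":{"type":"array"},"gripper":{"type":"number"}},"required":["deltas"]}

```bash
mkdir -p pics
cat > h.py <<'E'
import numpy as np, cv2
from cell import state, read_camera, job_done
def world(c):
    z=c["range_z"]; v,u=np.mgrid[0:z.shape[0],0:z.shape[1]]
    p=np.stack([(u-c["cx"])/c["fx"]*z,-(v-c["cy"])/c["fy"]*z,-z],-1)
    E=np.array(c["extrinsics"]); w=p@E[:3,:3].T+E[:3,3]; w[z==0]=np.nan
    return w
E
python3 - <<'E'
from h import *
print(state())
ims=[]
for n in ["scene","side","wrist"]:
    c=read_camera(n); w=world(c); np.save(n+".npy",w); cv2.imwrite(f"{n}.png",c["color"][:,:,::-1])
    ims.append(c["color"][:,:,::-1]); print(n,np.array(c["extrinsics"]).round(2).tolist(),c["fx"])
    m=(abs(w[...,2]-98)<4)
    p=w[m]; 
    if len(p): print(len(p),np.percentile(p,[1,50,99],axis=0).round(0).tolist())
cv2.imwrite("pics/a.png",cv2.resize(np.vstack([np.hstack(ims[:2]),np.hstack([ims[2],ims[2]*0])]),(800,500),interpolation=cv2.INTER_AREA))
E
```

```text
{'t': 0.0, 'joints': array([-1.05628819e-01,  4.91556503e-01,  1.55946255e+00, -5.61347823e-06,
        1.09170309e+00, -1.05574637e-01]), 'qvel': array([ 0.00027967,  0.00030284,  0.00188583, -0.00018594,  0.00189383,
        0.00069582]), 'tau': array([-9.52334158e-04, -6.12640929e+01, -2.58175153e+01,  6.92750537e-02,
        4.83079045e-02, -1.38641695e-05]), 'eef_pos': array([6.24769764e+02, 2.78549702e-02, 2.33059128e+02]), 'tcp_rot': array([-3.14046893e+00, -1.14072769e-04,  1.57074467e+00]), 'ft_force': array([ 0.12947602, -0.17637443, -0.1850343 ]), 'moment': array([-0.00442546, -0.02518749, -0.00401088]), 'grip_force': 0.0, 'opening': 1.0004379252396516}
scene [[0.75, 0.44, -0.49, 129.7], [-0.66, 0.49, -0.58, -468.06], [-0.02, 0.75, 0.66, 654.39], [0.0, 0.0, 0.0, 1.0]] 383.4020748364182
5270 [[50.0, -505.0, 94.0], [580.0, -67.0, 98.0], [790.0, 1110.0, 102.0]]
side [[0.99, 0.08, -0.13, 384.29], [-0.16, 0.59, -0.79, -758.0], [0.01, 0.8, 0.6, 661.24], [0.0, 0.0, 0.0, 1.0]] 483.538509158698
5904 [[-377.0, -458.0, 94.0], [581.0, -69.0, 98.0], [791.0, 1345.0, 102.0]]
wrist [[1.0, 0.0, 0.0, 624.05], [-0.0, 0.97, 0.25, 70.74], [-0.0, -0.25, 0.97, 385.44], [0.0, 0.0, 0.0, 1.0]] 284.30147859684223
14369 [[481.0, -139.0, 95.0], [581.0, -24.0, 99.0], [788.0, 155.0, 102.0]]
```

View pics/a.png

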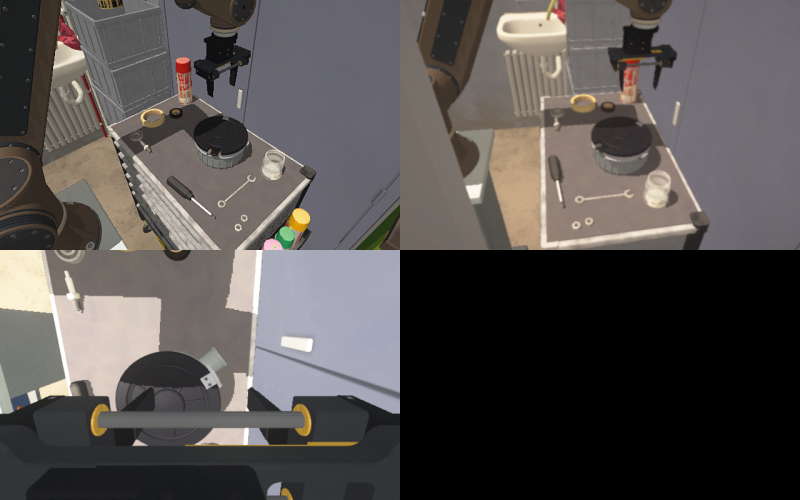

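The scene shows the air cleaner at about (220,140) in the scene tile, and the wrist tile shows the cover at about (165,398). I'll enlarge both.

Run:
```python
from h import *
from scipy.optimize import least_squares
for n in ["scene","side","wrist"]:
    w=np.load(n+".npy"); x,y,z=w[...,0],w[...,1],w[...,2]
    m=(abs(z-99)<7)&(np.hypot(x-590,y+10)<125)
    p=w[m]
    h,e=np.histogram(p[:,2],bins=np.arange(92,107,1)); print(n,h)
    # circle: outer boundary by max radius per angle
    c=np.array([590.,-10.])
    for _ in range(8):
        d=p[:,:2]-c; r=np.hypot(*d.T); a=np.degrees(np.arctan2(d[:,1],d[:,0]))
        q=np.array([p[(a>=k)&(a<k+6)&(r<99)][np.argmax(r[(a>=k)&(a<k+6)&(r<99)]),:2] for k in range(-180,180,6) if ((a>=k)&(a<k+6)&(r<99)&(r>80)).any()])
        s=least_squares(lambda v:np.hypot(*(q-v[:2]).T)-v[2],[*c,92],loss="soft_l1"); c=s.x[:2]
    print(s.x,len(q))
    d=w[...,:2]-c; r=np.hypot(d[...,0],d[...,1]); a=np.degrees(np.arctan2(d[...,1],-d[...,0]))
    print([(k,round(float(np.nanmedian(z[(r>76)&(r<88)&(a>=k)&(a<k+10)])),1)) for k in range(-100,100,10) if ((r>76)&(r<88)&(a>=k)&(a<k+10)).sum()>3])
s=cv2.imread("scene.png")[170:280,290:420]; t=cv2.imread("side.png")[170:290,285:425]; u=cv2.imread("wrist.png")[145:320,160:370]
f=lambda i:cv2.resize(i,(400,300),interpolation=cv2.INTER_CUBIC)
g=lambda i:(255*(i/255.)**.5).astype(np.uint8)
cv2.imwrite("pics/b.png",np.vstack([np.hstack([f(g(s)),f(g(t))]),np.hstack([f(g(u)),f(u*0)])]))
```

```text
scene [ 14  15  17  74 384 874 997 557 233 213 130  41   7   0]
[571.21350026 -51.16261627  86.47509564] 50
[(-100, 98.1), (-90, 98.2), (-80, 97.8), (-70, 98.0), (-60, 98.2), (-50, 87.1), (-40, 84.7), (-30, 82.4), (-20, 39.8), (-10, 43.6), (0, 47.2), (10, 507.8), (20, 98.6), (30, 98.3), (40, 98.8), (50, 98.6), (60, 320.0), (70, 303.2), (80, 98.9), (90, 388.7)]
side [   8   15   34  123  552 1026 1079  500  269  236  135   36    7    0]
[573.75992784 -52.46423553  85.83428139] 56
[(-100, 97.4), (-90, 96.7), (-80, 96.9), (-70, 97.9), (-60, 97.3), (-50, 91.6), (-40, 82.6), (-30, 91.0), (-20, 96.6), (-10, 96.9), (0, 98.4), (10, 98.5), (20, 98.3), (30, 98.6), (40, 97.9), (50, 98.0), (60, 316.9), (70, 298.4), (80, 99.9), (90, 386.4)]
wrist [  31   16   14   23  108  859 3343 5124 2184  734  686  708  144   10]
[567.54105594 -57.86852291  91.04823524] 42
[(-100, 100.0), (-90, 100.1), (-80, 100.1), (-70, 100.2), (-60, 100.2), (-50, 100.3), (-10, 100.1), (0, 100.1), (10, 100.0), (20, 100.0), (30, 99.8), (40, 99.8), (50, 100.0), (60, 99.5), (70, 99.9), (80, 332.8), (90, 332.8)]
```

View pics/b.png

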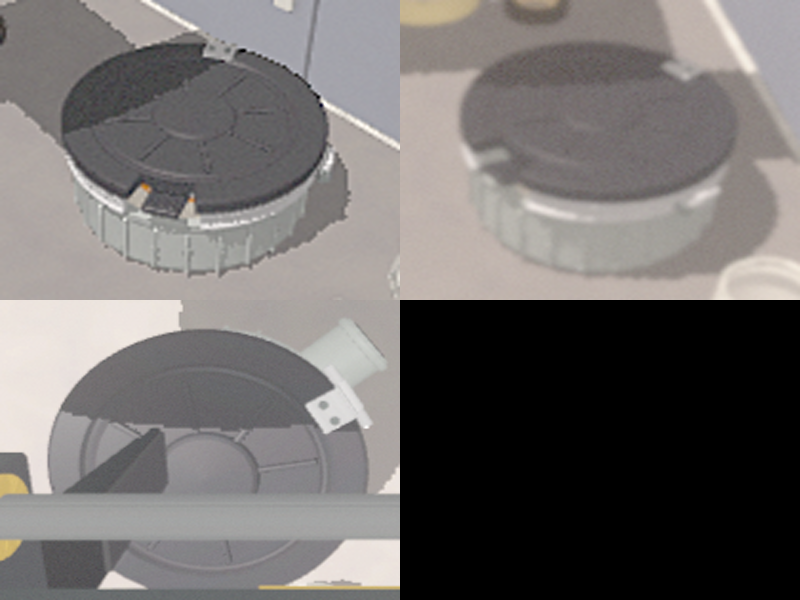

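The enlarged scene crop shows the notch with the tongue at about crop (168,200), between two orange marks. The white hinge is opposite at (220,48), and the depth data also puts the notch near -40° (towards -x,-y). I'll move above a rim point at about 0° with the gripper shut, then refine the centre from there.

Emit:
{"op": "arm_command", "data": {"deltas": [{"dx": -0.0125,"dy": -0.005,"yaw": -8.18},{"dx": -0.0125,"dy": -0.005,"yaw": -8.18},{"dx": -0.0125,"dy": -0.005,"yaw": -8.18},{"dx": -0.0125,"dy": -0.005,"yaw": -8.18},{"dx": -0.0125,"dy": -0.005,"yaw": -8.18},{"dx": -0.0125,"dy": -0.005,"yaw": -8.18},{"dx": -0.0125,"dy": -0.005,"yaw": -8.18},{"dx": -0.0125,"dy": -0.005,"yaw": -8.18},{"dx": -0.0125,"dy": -0.005,"yaw": -8.18},{"dx": -0.0125,"dy": -0.005,"yaw": -8.18},{"dx": -0.0125,"dy": -0.005,"yaw": -8.2},{},{}], "gripper": 0}}

```text
$.deltas[0]: bad value
```

Run:
```python
from h import *
from scipy.optimize import least_squares
s=state(); print(s["eef_pos"],s["tcp_rot"],s["opening"],s["joints"].round(2))
for n in ["wrist","scene","side"]:
    c=read_camera(n); w=world(c); np.save(n+"2.npy",w); cv2.imwrite(n+"2.png",c["color"][:,:,::-1])
    z=w[...,2]; m=(abs(z-99)<6)&(np.hypot(w[...,0]-570,w[...,1]+54)<115)
    p=w[m][:,:2]
    cc=np.array([570.,-54.])
    for _ in range(8):
        d=p-cc; r=np.hypot(*d.T); a=np.degrees(np.arctan2(d[:,1],d[:,0])); q=[]
        for k in range(-180,180,5):
            i=(a>=k)&(a<k+5)&(r>84)&(r<98)
            if i.sum()>2: q.append(p[i][np.argmax(r[i])])
        q=np.array(q); o=least_squares(lambda v:np.hypot(*(q-v[:2]).T)-v[2],[*cc,92],loss="soft_l1"); cc=o.x[:2]
    print(n,o.x,len(q))
    d=w[...,:2]-cc; r=np.hypot(d[...,0],d[...,1]); A=np.degrees(np.arctan2(d[...,1],-d[...,0]))
    i=(r>75)&(r<88)
    print([(k,round(float(np.nanmedian(z[i&(A>=k)&(A<k+3)])),1)) for k in range(-69,10,3) if (i&(A>=k)&(A<k+3)).sum()>1])
u=cv2.imread("wrist2.png"); s=cv2.imread("scene2.png")[170:280,290:420]
g=lambda i:(255*(i/255.)**.5).astype(np.uint8)
cv2.imwrite("pics/c.png",g(u))
```

```text
[6.24823523e+02 4.69515689e-02 2.33176124e+02] [-3.14070023e+00 -7.62671242e-05  1.57083422e+00] 0.999796475735662 [-0.11  0.49  1.56 -0.    1.09 -0.11]
wrist [567.27057327 -58.35483058  91.32362346] 57
[(-69, 100.0), (-66, 100.1), (-63, 100.2), (-60, 100.4), (-57, 100.0), (-54, 100.2), (-51, 100.2), (-48, 99.8), (-9, 100.8), (-6, 100.1), (-3, 100.1), (0, 100.3), (3, 100.1), (6, 100.1), (9, 99.9)]
scene [566.41102144 -60.12131509  91.42739486] 67
[(-69, 45.5), (-66, 43.1), (-63, 44.7), (-60, 41.1), (-57, 41.4), (-54, 41.2), (-51, 45.8), (-48, 43.4), (-45, 34.9), (-42, 39.5), (-39, 41.0), (-36, 42.0), (-33, 36.0), (-30, 43.8), (-27, 38.0), (-24, 38.7), (-21, 31.1), (-18, 51.4), (-15, 53.3), (-12, 53.4), (-9, 40.8), (-6, 42.4), (-3, 44.3), (0, 41.0), (3, 71.2), (6, 45.8), (9, 42.6)]
side [569.27200172 -61.9817575   91.60055032] 67
[(-69, 48.7), (-66, 39.1), (-63, 41.8), (-60, 42.6), (-57, 42.4), (-54, 48.8), (-51, 38.6), (-48, 39.6), (-45, 34.0), (-42, 40.1), (-39, 41.2), (-36, 37.9), (-33, 44.6), (-30, 40.6), (-27, 36.8), (-24, 38.9), (-21, 29.4), (-18, 87.2), (-15, 52.9), (-12, 61.2), (-9, 85.2), (-6, 41.2), (-3, 97.1), (0, 34.9), (3, 97.6), (6, 97.2), (9, 98.2)]
```

View pics/c.png

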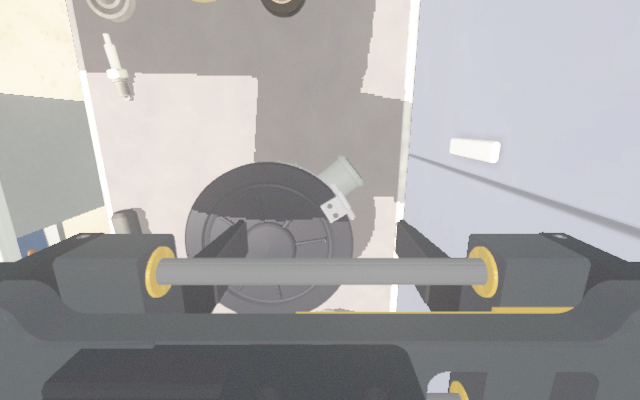

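The move was refused, so the arm hasn't moved and the wrist view is unchanged: cover at (268,238), hinge at (338,207). I'll resend with every field given.

Emit:
{"op": "arm_command", "data": {"deltas": [{"dx": -0.0125,"dy": -0.005,"dz": 0,"yaw": -8.18},{"dx": -0.0125,"dy": -0.005,"dz": 0,"yaw": -8.18},{"dx": -0.0125,"dy": -0.005,"dz": 0,"yaw": -8.18},{"dx": -0.0125,"dy": -0.005,"dz": 0,"yaw": -8.18},{"dx": -0.0125,"dy": -0.005,"dz": 0,"yaw": -8.18},{"dx": -0.0125,"dy": -0.005,"dz": 0,"yaw": -8.18},{"dx": -0.0125,"dy": -0.005,"dz": 0,"yaw": -8.18},{"dx": -0.0125,"dy": -0.005,"dz": 0,"yaw": -8.18},{"dx": -0.0125,"dy": -0.005,"dz": 0,"yaw": -8.18},{"dx": -0.0125,"dy": -0.005,"dz": 0,"yaw": -8.18},{"dx": -0.0125,"dy": -0.005,"dz": 0,"yaw": -8.2},{"dx": 0,"dy": 0,"dz": 0,"yaw": 0},{"dx": 0,"dy": 0,"dz": 0,"yaw": 0}], "gripper": 0}}

```text
t: 1.6
eef_pos: [487.9, -55.0, 233.9]
tcp_rot: [3.141, -0.001, 0.004]
ft_force: [0.3, 0.4, 0.2]
opening: 0.01
grip_force: 0.0
```

```bash
cat > fit.py <<'E'
from h import *
from scipy.optimize import least_squares
for n in ["wrist","scene","side"]:
    c=read_camera(n); w=world(c); np.save(n+"2.npy",w); cv2.imwrite(n+"2.png",c["color"][:,:,::-1])
    z=w[...,2]; m=(abs(z-99)<6)&(np.hypot(w[...,0]-569,w[...,1]+56)<110)
    m=cv2.morphologyEx(m.astype(np.uint8),cv2.MORPH_OPEN,np.ones((3,3)))>0
    p=w[m][:,:2]; cc=np.array([569.,-56.])
    for _ in range(8):
        d=p-cc; r=np.hypot(*d.T); a=np.degrees(np.arctan2(d[:,1],d[:,0])); q=[]
        for k in range(-180,180,5):
            i=(a>=k)&(a<k+5)&(r<100)
            if i.sum()>2 and r[i].max()>82: q.append(p[i][np.argmax(r[i])])
        q=np.array(q); o=least_squares(lambda v:np.hypot(*(q-v[:2]).T)-v[2],[*cc,92],loss="soft_l1"); cc=o.x[:2]
    print(n,o.x,len(q),abs(o.fun).mean())
    d=w[...,:2]-cc; r=np.hypot(d[...,0],d[...,1]); A=np.degrees(np.arctan2(d[...,1],-d[...,0]))
    i=(r>75)&(r<88)
    print([(k,round(float(np.nanmedian(z[i&(A>=k)&(A<k+3)])))) for k in range(-69,10,3) if (i&(A>=k)&(A<k+3)).sum()>1])
    h=(r<110)&(r>70)&(abs(A)>110)&(z>102); print("high",h.sum(),np.nanmedian(w[h],axis=0),np.nanmedian(A[h]%360) if h.any() else 0)
E
python3 fit.py
python3 - <<'E'
import cv2,numpy as np
u=cv2.imread("wrist2.png"); cv2.imwrite("pics/d.png",(255*(u/255.)**.5).astype(np.uint8))
E
```

```text
wrist [566.47229594 -59.35671979  91.71864894] 67 0.3542848883143299
[(-69, 100), (-66, 100), (-63, 100), (-60, 313), (-57, 314), (-54, 313), (-51, 329), (-48, 335), (-45, 337), (-42, 336), (-39, 335), (-36, 84), (-33, 84), (-30, 85), (-27, 84), (-24, 82), (-21, 67), (-18, 100), (-15, 100), (-12, 100), (-9, 100), (-6, 100), (-3, 100), (0, 101), (3, 271), (6, 100), (9, 100)]
high 158 [634.5282496  -16.05819963 102.44165202] 148.54146739446887
scene [566.68759598 -59.97748895  91.43786465] 67 0.7025241842545874
[(-69, 44), (-66, 45), (-63, 44), (-60, 48), (-57, 54), (-54, 335), (-51, 470), (-48, 336), (-45, 61), (-42, 45), (-39, 42), (-36, 40), (-33, 36), (-30, 44), (-27, 66), (-24, 82), (-21, 64), (-18, 68), (-15, 99), (-12, 100), (-9, 208), (-6, 339), (-3, 230), (0, 48), (3, 70), (6, 46), (9, 41)]
high 2 [636.37898937 -23.12738414 102.73283545] 152.1383492856312
side [569.48505338 -61.93086118  91.54027249] 67 0.6014552108800678
[(-69, 47), (-66, 43), (-63, 43), (-60, 51), (-57, 52), (-54, 97), (-51, 472), (-48, 461), (-45, 50), (-42, 58), (-39, 34), (-36, 42), (-33, 42), (-30, 39), (-27, 420), (-24, 401), (-21, 397), (-18, 100), (-15, 62), (-12, 326), (-9, 317), (-6, 352), (-3, 237), (0, 215), (3, 98), (6, 97), (9, 98)]
high 3 [643.00085219 -21.64635589 102.3968292 ] 152.77532130783385
```

View pics/d.png

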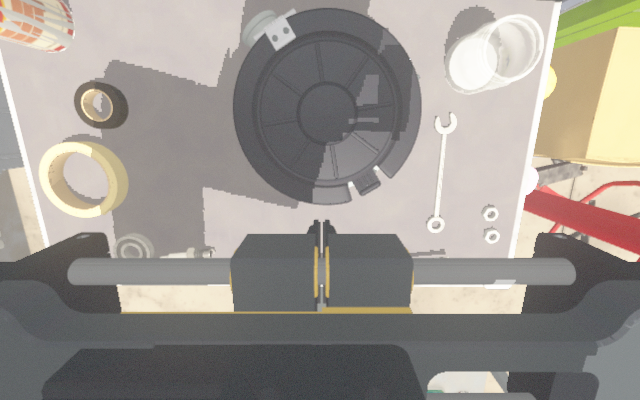

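The notch with its tongue is at pixel (367,180) and the hinge is opposite at (278,31). The rim centre is about (567,-60) and the notch about -32°. I'll go to the +8° start point and lower.

Emit:
{"op": "arm_command", "data": {"deltas": [{"dx": -0.002,"dy": 0.006,"dz": -0.01,"yaw": -8},{"dx": 0,"dy": 0,"dz": -0.02,"yaw": 0},{"dx": 0,"dy": 0,"dz": -0.02,"yaw": 0},{"dx": 0,"dy": 0,"dz": -0.02,"yaw": 0},{"dx": 0,"dy": 0,"dz": -0.02,"yaw": 0},{"dx": 0,"dy": 0,"dz": -0.015,"yaw": 0},{"dx": 0,"dy": 0,"dz": -0.004,"yaw": 0},{"dx": 0,"dy": 0,"dz": 0,"yaw": 0},{"dx": 0,"dy": 0,"dz": 0,"yaw": 0},{"dx": 0,"dy": 0,"dz": 0,"yaw": 0}]}}

```text
t: 2.75
eef_pos: [485.9, -49.0, 125.4]
tcp_rot: [3.141, -0.001, -0.139]
ft_force: [0.1, 0.1, -0.0]
opening: 0.005
grip_force: 0.0
```

Emit:
{"op": "arm_command", "data": {"deltas": [{"dx": 0,"dy": 0,"dz": -0.002,"yaw": 0},{"dx": 0,"dy": 0,"dz": -0.002,"yaw": 0},{"dx": 0,"dy": 0,"dz": -0.001,"yaw": 0},{"dx": 0,"dy": 0,"dz": -0.001,"yaw": 0},{"dx": 0,"dy": 0,"dz": 0,"yaw": 0},{"dx": 0,"dy": 0,"dz": 0,"yaw": 0}]}}

```text
t: 3.35
eef_pos: [485.5, -49.0, 118.6]
tcp_rot: [3.142, 0.0, -0.14]
ft_force: [-0.6, -0.4, 0.4]
opening: 0.007
grip_force: 0.0
```

Emit:
{"op": "arm_command", "data": {"deltas": [{"dx": 0,"dy": 0,"dz": -0.001,"yaw": 0},{"dx": 0,"dy": 0,"dz": 0,"yaw": 0},{"dx": 0,"dy": 0,"dz": 0,"yaw": 0}]}}

```text
t: 3.65
eef_pos: [485.6, -49.0, 117.7]
tcp_rot: [3.141, -0.0, -0.14]
ft_force: [0.9, -0.5, 1.2]
opening: 0.005
grip_force: 0.6
```

Emit:
{"op": "arm_command", "data": {"deltas": [{"dx": 0,"dy": 0,"dz": -0.0005,"yaw": 0},{"dx": 0,"dy": 0,"dz": 0,"yaw": 0},{"dx": 0,"dy": 0,"dz": 0,"yaw": 0}]}}

```text
t: 3.95
eef_pos: [485.5, -49.0, 117.2]
tcp_rot: [3.141, -0.0, -0.14]
ft_force: [0.3, 0.1, 2.2]
opening: 0.004
grip_force: 0.8
```

Contact felt at about 2 N with the tip at z≈98, matching the rim. I'll feel along the rim towards -y.

Emit:
{"op": "arm_command", "data": {"deltas": [{"dx": -0.0003,"dy": -0.0028,"dz": 0,"yaw": 2},{"dx": -0.0003,"dy": -0.0029,"dz": 0,"yaw": 2},{"dx": -0.0001,"dy": -0.0028,"dz": 0,"yaw": 2},{"dx": -0.0001,"dy": -0.0029,"dz": 0,"yaw": 2},{"dx": 0.0001,"dy": -0.0028,"dz": 0,"yaw": 2},{"dx": 0.0001,"dy": -0.0029,"dz": 0,"yaw": 2}]}}

```text
t: 4.55
eef_pos: [484.9, -66.1, 117.2]
tcp_rot: [-3.141, -0.0, 0.071]
ft_force: [-0.4, 0.7, 1.0]
opening: 0.007
grip_force: 0.8
```

Emit:
{"op": "arm_command", "data": {"deltas": [{"dx": 0.0003,"dy": -0.0028,"dz": -0.0003,"yaw": 2},{"dx": 0.0003,"dy": -0.0029,"dz": 0,"yaw": 2},{"dx": 0.0005,"dy": -0.0028,"dz": 0,"yaw": 2},{"dx": 0.0005,"dy": -0.0028,"dz": 0,"yaw": 2},{"dx": 0.0007,"dy": -0.0028,"dz": 0,"yaw": 2},{"dx": 0.0007,"dy": -0.0028,"dz": 0,"yaw": 2}]}}

```text
t: 5.15
eef_pos: [487.9, -82.9, 116.9]
tcp_rot: [-3.141, -0.0, 0.281]
ft_force: [-0.8, 1.1, 2.8]
opening: 0.006
grip_force: 1.4
```

Emit:
{"op": "arm_command", "data": {"deltas": [{"dx": 0.0009,"dy": -0.0027,"dz": 0,"yaw": 2},{"dx": 0.0009,"dy": -0.0027,"dz": 0,"yaw": 2},{"dx": 0.0011,"dy": -0.0027,"dz": 0,"yaw": 2},{"dx": 0.0011,"dy": -0.0026,"dz": 0,"yaw": 2}]}}

```text
t: 5.55
eef_pos: [491.8, -93.6, 116.8]
tcp_rot: [-3.141, 0.0, 0.42]
ft_force: [-0.2, 0.9, 0.4]
opening: 0.006
grip_force: 0.6
```

Emit:
{"op": "arm_command", "data": {"deltas": [{"dx": 0.0012,"dy": -0.0026,"dz": 0,"yaw": 2},{"dx": 0.0013,"dy": -0.0026,"dz": 0,"yaw": 2},{"dx": 0.0014,"dy": -0.0025,"dz": 0,"yaw": 2},{"dx": 0.0014,"dy": -0.0025,"dz": 0,"yaw": 2},{"dx": 0,"dy": 0,"dz": 0,"yaw": 0}]}}

```text
t: 6.05
eef_pos: [497.3, -104.0, 116.8]
tcp_rot: [3.142, 0.0, 0.559]
ft_force: [-0.9, -0.5, -0.7]
opening: 0.005
grip_force: 0.0
```

```bash
python3 fit.py | grep -v '\[('
python3 - <<'E'
import cv2,numpy as np
g=lambda u:(255*(u/255.)**.5).astype(np.uint8)
u=g(cv2.imread("wrist2.png")); s=cv2.resize(g(cv2.imread("scene2.png"))[170:280,290:420],(590,500),interpolation=cv2.INTER_CUBIC)
cv2.imwrite("pics/e.png",np.hstack([cv2.resize(u,(400,250)),cv2.resize(s,(400,250))]))
E
```

```text
wrist [566.90823898 -59.06734252  91.36295414] 47 0.9997866916310743
high 1 [ 594.9695302  -134.25509319  102.1421037 ] 249.5336078792545
scene [565.84237842 -61.09381421  90.67666416] 36 0.6743525976812627
high 2 [640.72744032 -14.24007928 102.27517998] 147.94805383218244
side [569.31603133 -62.42663765  91.43935124] 47 0.44286040488245915
high 2 [637.14538126 -19.44907572 103.13510434] 147.67458227035618
```

View pics/e.png

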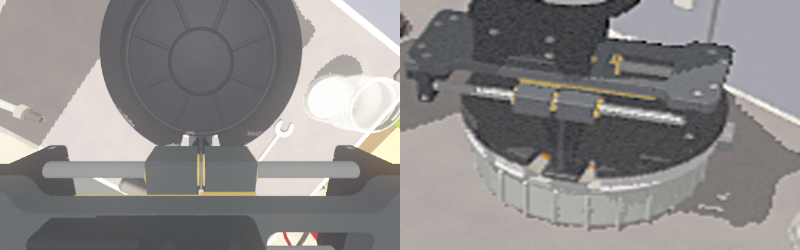

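The force dropped to zero at about -32°, and the scene crop shows the finger centred between the orange marks (565,165), so the tip is over the notch. I'll shift out over the ridge and lower carefully.

Emit:
{"op": "arm_command", "data": {"deltas": [{"dx": -0.003,"dy": -0.0018,"dz": 0,"yaw": 0},{"dx": -0.003,"dy": -0.0018,"dz": 0,"yaw": 0},{"dx": 0,"dy": 0,"dz": -0.002,"yaw": 0},{"dx": 0,"dy": 0,"dz": -0.002,"yaw": 0},{"dx": 0,"dy": 0,"dz": -0.002,"yaw": 0},{"dx": 0,"dy": 0,"dz": 0,"yaw": 0},{"dx": 0,"dy": 0,"dz": 0,"yaw": 0}]}}

```text
t: 6.9
eef_pos: [491.2, -107.4, 110.8]
tcp_rot: [-3.142, 0.0, 0.559]
ft_force: [0.2, -0.4, 0.5]
opening: 0.004
grip_force: 0.0
```

Emit:
{"op": "arm_command", "data": {"deltas": [{"dx": 0,"dy": 0,"dz": -0.0015,"yaw": 0},{"dx": 0,"dy": 0,"dz": -0.0015,"yaw": 0},{"dx": 0,"dy": 0,"dz": -0.001,"yaw": 0},{"dx": 0,"dy": 0,"dz": 0,"yaw": 0},{"dx": 0,"dy": 0,"dz": 0,"yaw": 0}]}}

```text
t: 7.4
eef_pos: [491.2, -107.5, 106.8]
tcp_rot: [-3.142, 0.0, 0.559]
ft_force: [-0.1, -1.1, 0.2]
opening: 0.006
grip_force: 0.0
```

Emit:
{"op": "arm_command", "data": {"deltas": [{"dx": 0,"dy": 0,"dz": -0.001,"yaw": 0},{"dx": 0,"dy": 0,"dz": -0.001,"yaw": 0},{"dx": 0,"dy": 0,"dz": -0.001,"yaw": 0},{"dx": 0,"dy": 0,"dz": 0,"yaw": 0},{"dx": 0,"dy": 0,"dz": 0,"yaw": 0}]}}

```text
t: 7.9
eef_pos: [491.0, -107.7, 104.0]
tcp_rot: [3.142, 0.0, 0.559]
ft_force: [-2.8, -1.9, 4.5]
opening: 0.002
grip_force: 2.5
```

Emit:
{"op": "arm_command", "data": {"deltas": [{"dx": -0.0003,"dy": -0.0002,"dz": -0.001,"yaw": 0},{"dx": -0.0003,"dy": -0.0002,"dz": -0.001,"yaw": 0},{"dx": 0,"dy": 0,"dz": 0,"yaw": 0}]}}

```text
t: 8.2
eef_pos: [490.3, -108.0, 101.9]
tcp_rot: [-3.142, 0.0, 0.559]
ft_force: [-3.3, -2.3, 5.0]
opening: 0.008
grip_force: 2.7
```

Emit:
{"op": "arm_command", "data": {"deltas": [{"dx": 0,"dy": 0,"dz": -0.001,"yaw": 0},{"dx": 0,"dy": 0,"dz": -0.001,"yaw": 0},{"dx": 0,"dy": 0,"dz": 0,"yaw": 0}]}}

```text
t: 8.5
eef_pos: [490.3, -108.0, 99.9]
tcp_rot: [3.142, 0.0, 0.559]
ft_force: [-3.2, -2.4, 5.5]
opening: 0.002
grip_force: 2.9
```

Run:
```python
from h import *
for n in ["side","scene","wrist"]:
    w=world(read_camera(n)); d=np.hypot(w[...,0]-567,w[...,1]+60); z=w[...,2]
    print(n,[(r,round(float(np.nanmedian(z[(d<r+10)&(d>=r)&(z<200)&(z>90)])),1)) for r in range(0,90,10)])
```

```text
side [(0, nan), (10, nan), (20, 101.4), (30, 98.2), (40, 98.1), (50, 98.0), (60, 97.6), (70, 98.3), (80, 98.7)]
scene [(0, nan), (10, 101.9), (20, 101.7), (30, 98.0), (40, 98.1), (50, 98.4), (60, 97.6), (70, 99.0), (80, 99.0)]
wrist [(0, 103.4), (10, 103.2), (20, 102.7), (30, 99.4), (40, 99.4), (50, 100.1), (60, 177.2), (70, 100.6), (80, 101.0)]
  return np.nanmean(a, axis, out=out, keepdims=keepdims)
```

Not released yet, but the force is rising as expected for the catch. Pressing on.

Emit:
{"op": "arm_command", "data": {"deltas": [{"dx": 0,"dy": 0,"dz": -0.001,"yaw": 0},{"dx": 0,"dy": 0,"dz": -0.0005,"yaw": 0},{"dx": 0,"dy": 0,"dz": 0,"yaw": 0}]}}

```text
t: 8.95
eef_pos: [490.4, -108.0, 98.5]
tcp_rot: [3.141, 0.0, 0.559]
ft_force: [-3.7, -1.0, 6.2]
opening: 0.006
grip_force: 3.0
```

```bash
cat > z.py <<'E'
from h import *
import warnings; warnings.simplefilter("ignore")
for n in ["side","wrist"]:
    w=world(read_camera(n)); z=w[...,2]
    # along the notch->hinge axis (hinge dir = +.848,+.53)
    s=(w[...,0]-567)*.848+(w[...,1]+60)*.53; t=-(w[...,0]-567)*.53+(w[...,1]+60)*.848
    print(n,[(r,round(float(np.nanmedian(z[(s<r+10)&(s>=r)&(abs(t)>40)&(abs(t)<88)&(z<270)&(z>90)&(np.hypot(s,t)<92)])),1)) for r in range(-80,80,20)])
print(state()["ft_force"].round(1),state()["eef_pos"].round(1))
E
python3 z.py
```

```text
side [(-80, 196.3), (-60, 199.0), (-40, 141.4), (-20, 138.1), (0, 130.6), (20, 124.0), (40, 116.9), (60, 109.6)]
wrist [(-80, 201.3), (-60, 189.9), (-40, 147.9), (-20, 140.5), (0, 132.9), (20, 126.2), (40, nan), (60, nan)]
[-3.  -2.1  7.1] [ 490.4 -108.    98.6]
```

The cover is released and already tilted about 0.35 rad. I'll ease off the catch and back the hand out radially.

Emit:
{"op": "arm_command", "data": {"deltas": [{"dx": 0,"dy": 0,"dz": 0.004,"yaw": 0},{"dx": -0.001,"dy": -0.0006,"dz": 0.006,"yaw": 0},{"dx": -0.013,"dy": -0.008,"dz": 0.002,"yaw": 0},{"dx": -0.017,"dy": -0.0106,"dz": 0,"yaw": 0},{"dx": -0.017,"dy": -0.0106,"dz": 0,"yaw": 0},{"dx": -0.017,"dy": -0.0106,"dz": 0,"yaw": 0},{"dx": -0.01,"dy": -0.018,"dz": 0,"yaw": 0},{"dx": -0.01,"dy": -0.025,"dz": 0,"yaw": 0},{"dx": -0.01,"dy": -0.025,"dz": 0,"yaw": 0},{"dx": 0,"dy": 0,"dz": 0,"yaw": 0},{"dx": 0,"dy": 0,"dz": 0,"yaw": 0}]}}

```text
t: 10.15
eef_pos: [394.7, -216.4, 110.3]
tcp_rot: [-3.141, 0.0, 0.557]
ft_force: [0.5, 1.2, 0.8]
opening: 0.003
grip_force: 0.0
```

```bash
python3 z.py
python3 - <<'E'
from h import *
g=lambda u:(255*(u/255.)**.6).astype(np.uint8)
ims=[cv2.resize(g(read_camera(n)["color"][:,:,::-1]),(400,250),interpolation=cv2.INTER_AREA) for n in ["scene","side"]]
cv2.imwrite("pics/f.png",np.hstack(ims))
E
```

```text
side [(-80, nan), (-60, nan), (-40, nan), (-20, nan), (0, nan), (20, 239.2), (40, 201.6), (60, 171.3)]
wrist [(-80, nan), (-60, nan), (-40, nan), (-20, nan), (0, nan), (20, nan), (40, nan), (60, nan)]
[-0.3  0.8 -0.4] [ 395.3 -215.7  110.4]
```

View pics/f.png

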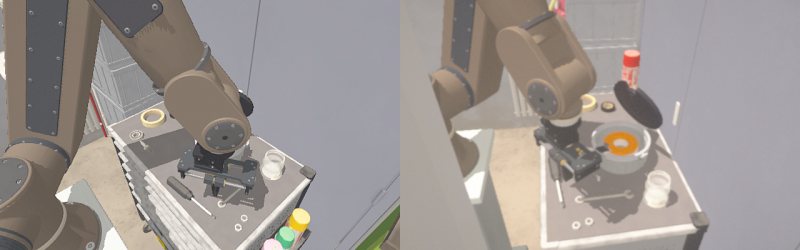

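The cover stands open at about 1.1 rad, at (638,103) in the side tile, with the filter visible. The hand is clear with no force on it. I'll wait a moment, recheck and hand in.

Emit:
{"op": "arm_command", "data": {"deltas": [{"dx": 0,"dy": 0,"dz": 0.02,"yaw": 0},{"dx": 0,"dy": 0,"dz": 0.02,"yaw": 0},{"dx": 0,"dy": 0,"dz": 0,"yaw": 0},{"dx": 0,"dy": 0,"dz": 0,"yaw": 0},{"dx": 0,"dy": 0,"dz": 0,"yaw": 0},{"dx": 0,"dy": 0,"dz": 0,"yaw": 0},{"dx": 0,"dy": 0,"dz": 0,"yaw": 0},{"dx": 0,"dy": 0,"dz": 0,"yaw": 0}]}}

```text
t: 11.15
eef_pos: [395.5, -216.2, 150.0]
tcp_rot: [-3.141, 0.0, 0.558]
ft_force: [1.1, 0.4, -0.4]
opening: 0.002
grip_force: 0.0
```

```bash
python3 z.py; python3 -c "
from cell import job_done; print(job_done())"
```

```text
side [(-80, nan), (-60, nan), (-40, nan), (-20, nan), (0, nan), (20, 238.0), (40, 200.5), (60, 170.8)]
wrist [(-80, nan), (-60, nan), (-40, nan), (-20, nan), (0, nan), (20, nan), (40, nan), (60, nan)]
[0.6 0.7 0.3] [ 395.6 -216.3  150.2]
the job is handed in; nothing more can be done
None
```

I felt along the rim to the notch and pressed the catch until the cover sprang open; it stands open at about 1.1 rad with the hand clear, and the job was handed in at about 11 s.

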